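Fit the new brake pad into the clip-lined slots of its bracket

TASK

Take the new brake pad (the one with the thick lining) from the rubber mat and slide its two ears, lining downwards, into the spring-clip slots of the bracket held in the small vise, pushing until both ears have gone past their clips and the pad sits flat on the floors of both slots. The bracket is sprung on its guide pins and sinks under the push before the clips give, so go by feel, and do not force it once it is home (keep the push below about 35 N). Leave the worn pad and everything else where it is, and let go of the pad when done.

Things in the scene. Friction and masses are not known exactly. Their poses are not given: they have to be found in the camera images.
- bracket: Dark iron pad bracket, 210 mm long (y), on two guide pins over the vise. Origin midway between its two slots at floor level, 120 to 143 mm above the bench; y from slot to slot, z up. Open between the slots (100 mm) but for a tie bar 26 mm wide (x), top at z -16 mm. It is sprung on rubber boots: a push of 2 to 9 N moves it down by an unknown 17 to 28 mm to a firm stop, and it comes part of the way back when let go.
- slot_a (a point): Middle of the floor of the +y slot, at (0, +57, 0) mm of the bracket. The slot is 18.4 mm wide (x), open at the top and towards the middle, from y 50 to 68 mm; its walls are bevelled at the mouth and end about 20 mm above the floor.
- slot_b (a point): Middle of the floor of the -y slot, at (0, -57, 0) mm of the bracket; the mirror image of the other.
- bow_a (a point): Crest, at rest, of the bowed steel leaf spring lining the outer end of the +y slot: (0, +58, +8)  mm of the bracket. Above it the leaf flares out to y 63 mm at z +21 mm as a lead-in. An ear going down pushes it back 2 mm (2.6 N/mm, 8 N sideways); below the crest the ear has room and is held down by it. Both ears together need a push of roughly 10 to 20 N.
- bow_b (a point): Crest of the same spring in the -y slot, at (0, -58, +8) mm of the bracket.
- new_pad: The new brake pad, 0.20 kg: a steel backing plate 46 mm (x) by 96 mm (y) by 6 mm with a 10 mm thick lining (38 x 84 mm) under it, lying lining down on the mat, overall 16 mm high. Origin at the middle of the lining's underside, z up. An ear 16 mm wide (x) and 6 mm thick sticks out of each end of the plate to y = +-60 mm (pad 120 mm long over the ears); plate and ears lie at z = 10 to 16 mm. It is the same either way round.
- new_pad_ear_a (a point): middle of the underside of the new pad's +y ear, at (0, +54, 10) mm of the pad
- new_pad_ear_b (a point): middle of the underside of the new pad's -y ear, at (0, -54, 10) mm of the pad
- worn_pad: The worn pad: same plate and ears, but the lining is only 2.5 mm thick (8.5 mm high overall). It lies on the same mat beside the new one; which lies nearer differs. Leave it. Origin at the middle of its underside.
- vise: Small drill-press vise fixed to the bench, 65 mm high, about 250 mm long (x from -133 to +90 mm) and 100 mm wide, its screw handle towards -x; it clamps, at a height that differs, the bar that carries the guide pins (tops of the pins up to 165 mm above the bench). Origin on the bench right below the bracket's origin; same yaw as the bracket.
- mat: Grey rubber mat on the bench, 240 x 240 x 3 mm, fixed; origin at the middle of its underside. The pads lie on it, about 126 mm apart.
- guide_bolt: bolt 42 mm long, 15 mm head, lying at one side of the mat; leave it
- spare_clip: bent steel clip 22 x 14 x 12 mm at the other side of the mat; leave it
- spanner: open spanner 160 mm long on the bench; leave it
- hex_key: L-shaped hex key 85 mm long on the bench; leave it
- drill_chuck: drill chuck 42 mm in diameter, 60 mm tall; leave it
- spray_can: spray can 52 mm in diameter, 150 mm tall; leave it
- T_key: T-handled key 125 mm long; leave it
Things that resemble listed ones, but are neither listed nor needed, are in the scene too. Leave any orange look-alike of the vise alone.

How it is judged:
At the end, for the whole second after the job is handed in: The new pad sits in the bracket, lining down: the undersides of both its ears are within 2 mm of the slot floors, its middle within 4 mm of the bracket's middle, level within 0.04 rad and in line with the slots within 0.06 rad, at rest and released (z of new_pad_ear_a in the frame of bracket between -0.002 and 0.002 m and z of new_pad_ear_b in the frame of bracket between -0.002 and 0.002 m and horizontal distance between new_pad and bracket below 0.004 m and angle between the y axis of new_pad and the y axis of bracket, either way round below 0.06 rad and angle between new_pad's own z axis and vertical below 0.04 rad and linear speed of new_pad below 0.01 m/s and contact force between new_pad and the fingers below 0.05 N); the robot touches nothing.
It fails at once if the pad is forced: more than 45 N between the new pad and the bracket with its clips (contact force between new_pad and bracket above 45 N).
It fails at once if the gripper or arm presses on the bracket itself with more than 35 N (contact force between any of the fingers, the arm and bracket above 35 N).
It fails at once if the worn pad or another bystander is moved by more than 25 mm (distance of any of worn_pad, guide_bolt, spare_clip, spanner, hex_key, drill_chuck, spray_can, T_key from where it was at the start of the episode above 0.025 m).
It also fails if it takes over 58 s, if anything falls off the work surface, if the arm or the gripper's body presses on something with over 40 N, if the wrist force passes 120 N, or if a joint passes its speed limit or range.

ROBOT

A 7-joint arm with a two-finger parallel gripper is mounted at the origin on the work surface. World frame = base frame: x ahead of the robot, y to its left, z up, the work surface at z = 0. Lengths are in m, angles in rad, forces in N, time in s.
With the tool pointing down it reaches from about 0.425 to 0.925 m from the base axis. Payload 6.8 kg.
Tool frame: the origin (TCP) lies on the front face of the gripper's body, between the roots of the fingers; the fingertips stand 73 mm ahead of it and the grasp point (between the pads) lies 54 mm ahead of it (env.nose_length is the distance from the TCP to the fingertips, in m); z points along the fingers, y is the direction in which the jaws open and shut (so a half turn about z gives the same grasp; the last joint's range is limited). The gripper opens to 85 mm and grips with 20 to 120 N. Pads are 22 mm wide; open, the fingers measure 114 mm over their backs; the gripper's body (76 mm by 85 mm) begins 54 mm behind the grasp point. The pads swing forward as they close: fully open they stand 13 mm farther back than shut.
Start: joints at [1.029, 0.477, 0.022, 1.555, -0.011, 1.109, -0.083], TCP at [0.284, -0.612, 0.304] pointing down, gripper open.
Joint ranges: [-2.96, 2.96], [-0.34, 2.1], [-1.41, 1.46], [0.24, 2.44], [-1.37, 4.51], [0.17, 1.92], [-2.96, 2.96]. Speed limits (rad/s): [2.39, 2.39, 3.14, 3.14, 3.14, 3.14, 3.14].

INTERFACE

Orientations are given as a unit quaternion [w, x, y, z].
In Python, from cell import env, kin, camera, calibration, job gives the robot as it stands. The module is installed in compiled form; this text tells all that it offers. Calls block until the motion is done:
- env.reach(position, orientation): joint-space move of the TCP to a pose.
- env.movel(position, velocity=0.15, rot=None, stop_force=None): straight line of the TCP; rot=None keeps the orientation; velocity is the mean speed in m/s. With stop_force (N) it stops when the force on the tool has changed by that much, and returns True; else False.
- env.goto_joints(angles): joint-space move.
- env.grip(opening, f_grip=None): finger opening in m; f_grip is the grip in N (None keeps the last); returns when the fingers have stopped.
- env.dwell(seconds).
- kin.inverse_kinematics(position, orientation): joint angles nearest the present ones, or None.
- env.get_state(): the state.
- camera(name): name is "scene" or "top"; returns (picture, depth): 400x640x3 uint8, blue, green, red; 400x640 float32, m along the optical axis (not along the pixel's ray), 0 where there is no reading.
- calibration(name): a dict with "fx", "fy", "cx", "cy" (pixels), "k1" (the pictures are not rectified: a ray, as slopes to the right and down, at radius r is drawn at 1 + k1 r^2 times it, then the intrinsics apply), "rvec" (rotation vector, rad) and "tvec" (3), from world to camera coordinates, as OpenCV has them. Camera axes: x right, y down, z forward; pixel columns grow to the right and rows downward; lengths in m; the calibration is good to about 2 mm. A picture is of the moment at which its call begins. calibration takes no time and is no camera call.
A pose or a line that the arm cannot do raises env.PlanningError and nothing moves.
- job.job_done(): hands the job in, once; it reports no verdict.
The state is a dict: "time": time; "qpos": joint angles; "joint_velocities": joint speeds; "joint_torque": joint torques, N m; "tcp_pos": TCP position; "orientation": TCP orientation; "force": force on the tool from outside, world axes, zero at the start; "torque": the same for the moment, N m; "opening": finger opening in m.
Only numpy, scipy, OpenCV 4.12 (cv2) and the standard library are available. Lean on these libraries where they do the work, as an engineer would, in place of code of your own. Each camera call takes 0.05 s, during which the arm holds its last target.

## Working session

There is one attempt and no reset: what is moved stays moved. The work goes in short steps, each a Python script; the robot and the scene stay as the last script left them, time stands still between calls to the robot, and variables do not carry over. Pictures are saved under pics/ and viewed, and the job is handed in when it is done.

```bash
mkdir -p pics; ls
cat > h.py <<'E'
import numpy as np, cv2
from cell import env, kin, camera, calibration, job
def cloud(name, d):
    c=calibration(name); K=np.array([[c['fx'],0,c['cx']],[0,c['fy'],c['cy']],[0,0,1.]])
    v,u=np.mgrid[0:400,0:640]
    p=cv2.undistortPoints(np.stack([u,v],-1).reshape(-1,1,2).astype(np.float64),K,np.array([c['k1'],0,0,0,0.]),).reshape(400,640,2)
    P=np.concatenate([p*d[...,None],d[...,None]],-1)
    R=cv2.Rodrigues(np.array(c['rvec'],float))[0]; t=np.array(c['tvec'],float).reshape(3)
    W=(P-t)@R
    W[d<=0]=np.nan
    return W
E
python3 - <<'E'
from h import *
for n in ('scene','top'):
    im,d=camera(n); np.savez(f'{n}0.npz',im=im,d=d); cv2.imwrite(f'pics/{n}0.png',im); c=calibration(n); print(n,c)
    W=cloud(n,d); R=cv2.Rodrigues(np.array(c['rvec'],float))[0]; print('cam pos',-R.T@np.array(c['tvec']).reshape(3))
s=env.get_state(); print(s['time'],s['tcp_pos'],s['orientation'],s['force'],s['opening'])
E
```

```text
pics
scene {'fx': 370.638716094651, 'fy': 370.638716094651, 'cx': 321.8292561340172, 'cy': 196.6538811631443, 'k1': 0.007139259365812681, 'rvec': array([ 0.78856042,  2.43059497, -1.24127268]), 'tvec': array([ 0.44989982, -0.06964996,  1.37912166])}
cam pos [1.06183328 0.6606198  0.73846399]
top {'fx': 486.66119554378344, 'fy': 486.66119554378344, 'cx': 310.7305668857706, 'cy': 203.93604479847343, 'k1': -0.027723457929074272, 'rvec': array([ 2.16983427, -2.13701783,  0.16444464]), 'tvec': array([-0.07789478,  0.50341214,  1.43900371])}
cam pos [ 0.29701243 -0.05505494  1.4963207 ]
0.1 [ 0.28354514 -0.61211293  0.30301335] [-7.85049034e-04  9.76568072e-01  2.15207188e-01 -2.26211750e-04] [-0.15956125 -0.41040459  0.64499671] 0.08537444226739009
```

View pics/scene0.png

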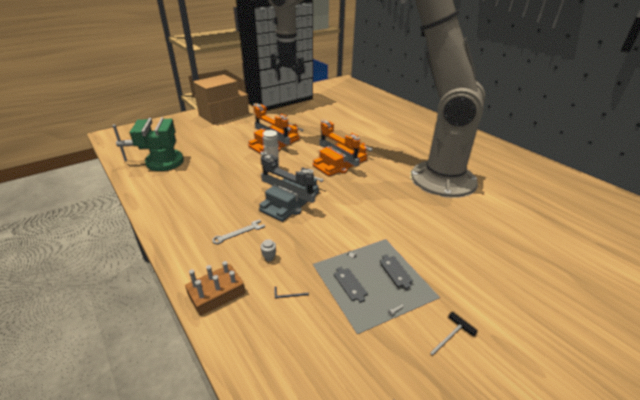

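View pics/top0.png

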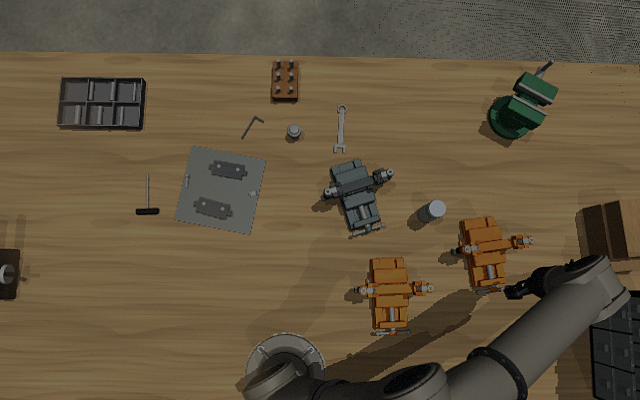

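The scene view shows the grey vise at (290,185), two orange look-alikes at (275,130) and (340,145), and the mat at (375,280). In the top view the grey vise is at (358,190), the orange ones at (390,290) and (483,250), and the pads at (228,170) and (213,208). The candidates for the new pad are those two pads. I'll separate them by height, since the new one is 16 mm high and the worn one 8.5 mm.

Run:
```python
from h import *
z=np.load('top0.npz'); im,d=z['im'],z['d']; W=cloud('top',d)
zs=np.load('scene0.npz'); Ws=cloud('scene',zs['d'])
for (u,v) in [(228,170),(213,208),(200,170),(293,131),(430,210),(250,260),(358,190)]:
    p=W[v-2:v+3,u-2:u+3].reshape(-1,3); print((u,v),np.nanmedian(p,0).round(4))
for (u,v) in [(348,283),(397,272),(370,300),(300,300)]:
    p=Ws[v-2:v+3,u-2:u+3].reshape(-1,3); print('s',(u,v),np.nanmedian(p,0).round(4))
# pads by dark colour within mat
for (a,b,c,e) in [(200,250,156,184),(188,238,194,224)]:
    sub=W[c:e,a:b]; g=im[c:e,a:b].astype(int).sum(2)/3
    m=g<72
    n,l,st,ce=cv2.connectedComponentsWithStats(m.astype(np.uint8))
    k=1+np.argmax(st[1:,4]); P=sub[l==k]
    print(st[k],ce[k]+[a,c],'z',np.nanmedian(P[:,2]).round(4),np.nanstd(P[:,2]).round(4))
    r=cv2.minAreaRect(P[:,:2].astype(np.float32)*1000); print(r, np.nanmean(P,0).round(4))
A=cv2.resize(im[140:240,170:275],None,fx=5,fy=5,interpolation=cv2.INTER_CUBIC)
cv2.imwrite('pics/mat.png',A)
cv2.imwrite('pics/vise.png',cv2.resize(im[145:245,310:405],None,fx=6,fy=6,interpolation=cv2.INTER_CUBIC))
cv2.imwrite('pics/vise_s.png',cv2.resize(zs['im'][145:225,245:335],None,fx=7,fy=7,interpolation=cv2.INTER_CUBIC))
cv2.imwrite('pics/mat_s.png',cv2.resize(zs['im'][235:335,305:445],None,fx=5,fy=5,interpolation=cv2.INTER_CUBIC))
```

```text
(228, 170) [0.6107 0.188  0.0121]
(213, 208) [0.4891 0.2279 0.0205]
(200, 170) [0.6098 0.2768 0.0068]
(293, 131) [ 0.7241 -0.0128  0.0616]
(430, 210) [ 0.4763 -0.4034  0.1507]
(250, 260) [0.3337 0.112  0.0023]
(358, 190) [ 0.5425 -0.2101  0.0674]
s (348, 283) [0.6182 0.1927 0.0114]
s (397, 272) [0.4956 0.2441 0.0191]
s (370, 300) [0.6039 0.2601 0.0031]
s (300, 300) [ 7.425e-01  1.578e-01 -2.000e-04]
[  8   4  40  21 497] [227.55331992 169.92555332] z 0.0128 0.0042
((611.6357421875, 189.85052490234375), (120.28214263916016, 47.635894775390625), 81.62960052490234) [0.6105 0.1895 0.0124]
[  5   3  40  23 530] [212.43584906 208.4245283 ] z 0.0203 0.0063
((487.2475891113281, 233.4512176513672), (121.10884094238281, 38.66777801513672), 65.94247436523438) [0.4883 0.2301 0.0188]
```

View pics/mat.png

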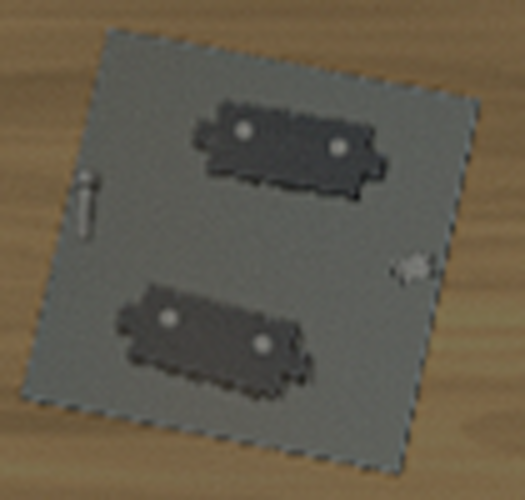

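View pics/vise.png

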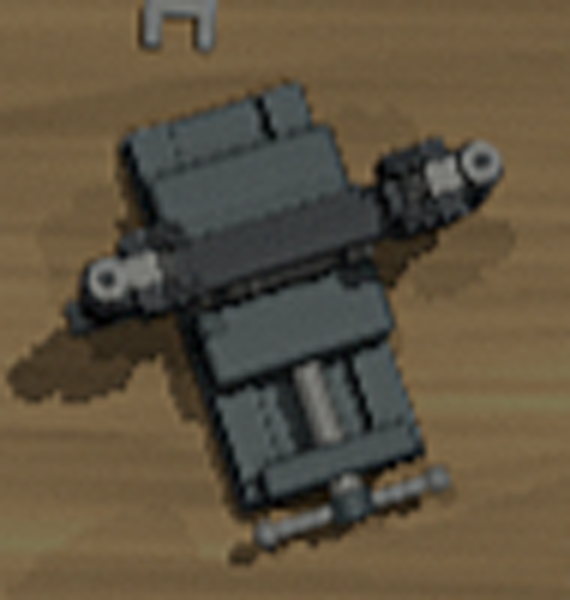

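View pics/vise_s.png

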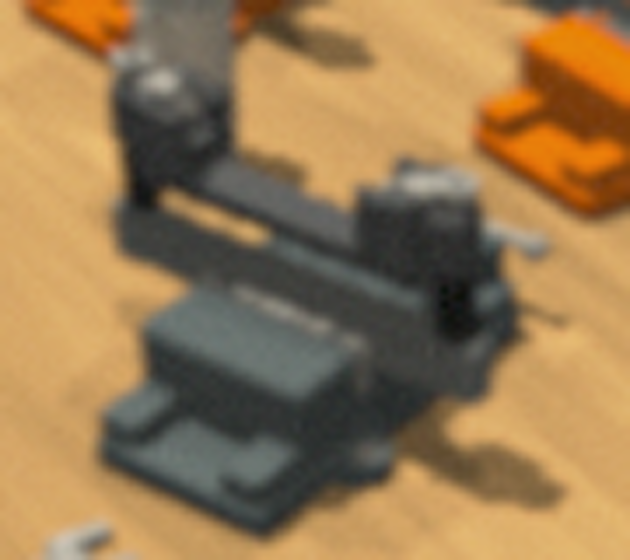

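View pics/mat_s.png

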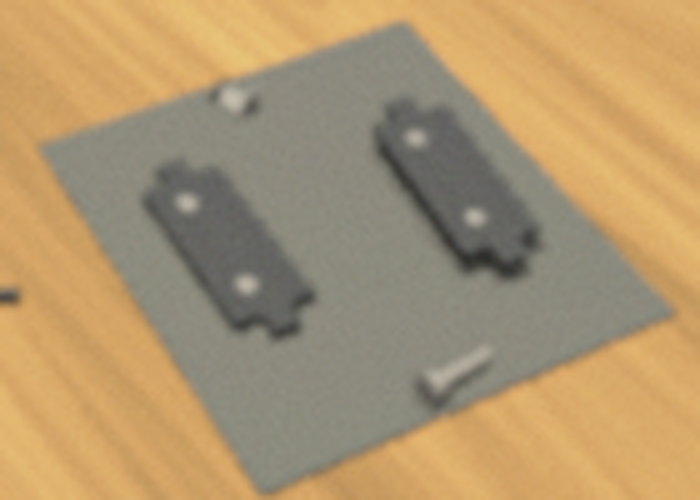

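The lower pad in the top view, at (213,208), stands about 16 mm above the mat, and the scene view agrees, with a thick edge at (397,272). It is the new pad. The upper one at (228,170) is about 9 mm high, so it is the worn pad. The target is the grey vise's bracket. Next I'll measure both precisely.

```bash
cat >> h.py <<'E'
def rays(name,uv):
    c=calibration(name); K=np.array([[c['fx'],0,c['cx']],[0,c['fy'],c['cy']],[0,0,1.]])
    p=cv2.undistortPoints(np.array(uv,float).reshape(-1,1,2),K,np.array([c['k1'],0,0,0,0.])).reshape(-1,2)
    R=cv2.Rodrigues(np.array(c['rvec'],float))[0]; t=np.array(c['tvec'],float).reshape(3)
    return -R.T@t, np.c_[p,np.ones(len(p))]@R
def onplane(name,uv,z):
    o,r=rays(name,uv); return o+r*((z-o[2])/r[:,2])[:,None]
def project(name,P):
    c=calibration(name); K=np.array([[c['fx'],0,c['cx']],[0,c['fy'],c['cy']],[0,0,1.]])
    return cv2.projectPoints(np.array(P,float).reshape(-1,1,3),np.array(c['rvec'],float),np.array(c['tvec'],float),K,np.array([c['k1'],0,0,0,0.]))[0].reshape(-1,2)
E
python3 - <<'E'
from h import *
for n in ('top','scene'):
    z=np.load(n+'0.npz'); W=cloud(n,z['d']); 
    m=(W[...,0]>0.42)&(W[...,0]<0.72)&(W[...,1]>-0.36)&(W[...,1]<-0.08)
    for lo,hi in [(0.085,.115),(0.115,.14),(.14,.175)]:
        k=m&(W[...,2]>lo)&(W[...,2]<hi)
        P=W[k]; print(n,lo,hi,len(P),P.mean(0).round(4),P.min(0).round(3),P.max(0).round(3))
        if n=='top':
            x=P[:,:2]-P[:,:2].mean(0); u,s,vt=np.linalg.svd(x,full_matrices=False); print(vt[0],np.ptp(x@vt[0]),np.ptp(x@vt[1]))
    Z=np.where(m,W[...,2],0)
    v,u=np.where(m&(W[...,2]>.085)); a,b,c,e=u.min()-4,u.max()+5,v.min()-4,v.max()+5
    print(a,b,c,e)
    cv2.imwrite(f'pics/hz_{n}.png',cv2.resize(cv2.applyColorMap(np.clip((np.nan_to_num(Z)-.05)/.12*255,0,255).astype(np.uint8),cv2.COLORMAP_JET)[c:e,a:b],None,fx=8,fy=8,interpolation=cv2.INTER_NEAREST))
    cv2.imwrite(f'pics/im_{n}.png',cv2.resize(z['im'][c:e,a:b],None,fx=8,fy=8,interpolation=cv2.INTER_CUBIC))
E
```

```text
top 0.085 0.115 49 [ 0.548  -0.1898  0.1098] [ 0.514 -0.252  0.085] [ 0.575 -0.099  0.115]
[ 0.32990271 -0.94401494] 0.1556034808743678 0.027315564990577086
top 0.115 0.14 358 [ 0.5525 -0.2029  0.1224] [ 0.51  -0.295  0.115] [ 0.586 -0.103  0.139]
[ 0.3328813  -0.94296874] 0.19806579591589157 0.0390472111578353
top 0.14 0.175 412 [ 0.5527 -0.2017  0.1541] [ 0.51  -0.301  0.14 ] [ 0.597 -0.103  0.17 ]
[ 0.32254828 -0.94655301] 0.20903578815170215 0.0398901288043349
317 398 163 203
scene 0.085 0.115 195 [ 0.5584 -0.1812  0.1052] [ 0.519 -0.29   0.085] [ 0.595 -0.099  0.115]
scene 0.115 0.14 341 [ 0.561  -0.1919  0.1249] [ 0.52  -0.293  0.115] [ 0.599 -0.097  0.14 ]
scene 0.14 0.175 292 [ 0.5571 -0.1903  0.1501] [ 0.515 -0.296  0.14 ] [ 0.599 -0.099  0.164]
256 318 148 198
```

```bash
cd pics; python3 -c "
import cv2
for n in ('top','scene'):
    a,b=cv2.imread(f'hz_{n}.png'),cv2.imread(f'im_{n}.png'); o=cv2.vconcat([a,b]); s=min(1,600/o.shape[0],800/o.shape[1]); print(o.shape,s); cv2.imwrite(f'st_{n}.png',cv2.resize(o,None,fx=s,fy=s))
"
```

```text
(640, 648, 3) 0.9375
(800, 496, 3) 0.75
```

View pics/st_top.png

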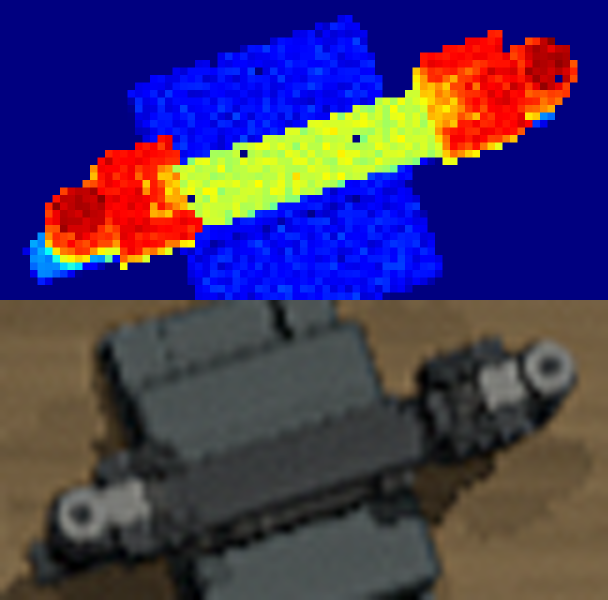

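View pics/st_scene.png

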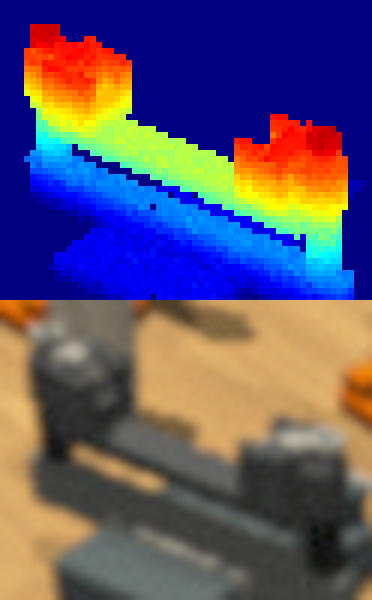

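The top crop shows the tie bar between the two slot blocks, with pin tops at crop pixels (83,513) and (549,367). The tie bar is about 0.119 m high and the wall tops about 0.155 m. Now I'll fit poses.

```bash
cat > fit.py <<'E'
from h import *
from scipy.optimize import minimize
def padsil(x,y,yaw,z,H=0.016):  # polygon outline points of plate+ears top
    o=[(23,48),(8,48),(8,60),(-8,60),(-8,48),(-23,48),(-23,-48),(-8,-48),(-8,-60),(8,-60),(8,-48),(23,-48)]
    o=np.array(o)/1000; c,s=np.cos(yaw),np.sin(yaw)
    return np.c_[o@np.array([[c,s],[-s,c]])+[x,y],np.full(len(o),z)]
E
python3 - <<'E'
from fit import *
S=4
for n,box in (('top',(185,240,190,228)),('scene',(372,420,248,296))):
    z=np.load(n+'0.npz'); im=z['im'].astype(np.float32).mean(2)
    a,b,c,e=box; g=im[c:e,a:b]
    bg=np.median(g); 
    # area-weighted model: render top polygon supersampled, maximise contrast
    def render(p,zt):
        q=(project(n,padsil(*p,zt))-[a,c]+0.5)*S*16
        M=np.zeros(((e-c)*S,(b-a)*S),np.uint8); cv2.fillPoly(M,[np.round(q-8).astype(np.int32)],255,shift=4)
        return cv2.resize(M,(b-a,e-c),interpolation=cv2.INTER_AREA)/255.
    def cost(p):
        M=render(p,0.019); A=np.c_[M.ravel(),np.ones(M.size)]
        s,r,_,_=np.linalg.lstsq(A,g.ravel(),rcond=None); return np.abs(A@s-g.ravel()).sum()/100
    best=None
    for yaw in (-.35,-.28,-.2):
        r=minimize(cost,[.4883,.230,yaw],method='Nelder-Mead',options=dict(initial_simplex=[[.4883,.230,yaw],[.4933,.230,yaw],[.4883,.235,yaw],[.4883,.230,yaw+.1]],xatol=1e-5,fatol=1e-4))
        if best is None or r.fun<best.fun: best=r
    print(n,best.x.round(4),best.fun,bg)
# bracket
z=np.load('top0.npz'); W=cloud('top',z['d'])
zs=np.load('scene0.npz'); Ws=cloud('scene',zs['d'])
m=(W[...,0]>0.48)&(W[...,0]<0.62)&(W[...,1]>-0.31)&(W[...,1]<-0.09)&(W[...,2]>.105)
ctr=np.array([.5527,-.2017]); th=np.arctan2(-.3283,.9446)
for _ in range(3):
    yv=np.array([np.sin(-th)*-1*-1,0]) if 0 else np.array([-np.sin(-th),np.cos(-th)]); 
    # y axis dir = (-sin yaw, cos yaw), yaw>0
    yaw=-th; yv=np.array([-np.sin(yaw),np.cos(yaw)]); xv=np.array([np.cos(yaw),np.sin(yaw)])
    Q=W[...,:2]-ctr; yy=Q@yv; xx=Q@xv
    t=m&(np.abs(yy)<.042)&(W[...,2]<.135)&(np.abs(xx)<.03)
    A=np.polyfit(yy[t],xx[t],1); 
    print('tie n',t.sum(),'z',np.median(W[t][:,2]).round(4),'line',A.round(4),'xrange',np.percentile(xx[t]-np.polyval(A,yy[t]),[1,99]).round(4))
    th=th-(-A[0])*-1 if 0 else th+A[0]; ctr=ctr+xv*A[1]
    print('yaw',-th,'ctr',ctr.round(4))
yaw=-th; yv=np.array([-np.sin(yaw),np.cos(yaw)]); xv=np.array([np.cos(yaw),np.sin(yaw)]); Q=W[...,:2]-ctr; yy=Q@yv; xx=Q@xv
h=m&(W[...,2]>.142)
for s in (1,-1):
    k=h&(s*yy>0); print('side',s,'y range',np.percentile(yy[k],[1,50,99]).round(4),'x',np.percentile(xx[k],[1,50,99]).round(4),'z',np.percentile(W[k][:,2],[5,25,50,75,95]).round(4))
    p=m&(s*yy>0)&(W[...,2]>.1595); print(' pin',p.sum(),yy[p].mean().round(4),xx[p].mean().round(4),W[p][:,2].mean().round(4))
Q=Ws[...,:2]-ctr; yy=Q@yv; xx=Q@xv
t=(np.abs(yy)<.04)&(np.abs(xx)<.02)&(Ws[...,2]>.105)&(Ws[...,2]<.135); print('scene tie',t.sum(),np.median(Ws[t],0),np.percentile(xx[t],[2,50,98]))
E
```

```text
top [ 0.4886  0.23   -0.2448] 73.73829155056664 89.333336
scene [ 0.4942  0.2359 -0.2304] 274.8514356185728 134.0
tie n 266 z 0.1186 line [0.0041 0.0003] xrange [-0.0124  0.0137]
yaw 0.33037001868206367 ctr [ 0.553  -0.2016]
tie n 266 z 0.1186 line [ 0.0004 -0.    ] xrange [-0.0124  0.0137]
yaw 0.3299493111917069 ctr [ 0.553  -0.2016]
tie n 266 z 0.1186 line [ 0. -0.] xrange [-0.0124  0.0137]
yaw 0.32990639655590276 ctr [ 0.553  -0.2016]
side 1 y range [0.0505 0.0753 0.103 ] x [-0.0182 -0.0005  0.0192] z [0.1458 0.1518 0.1548 0.1577 0.164 ]
 pin 39 0.0897 0.0013 0.1629
side -1 y range [-0.1031 -0.0729 -0.0501] x [-0.0185 -0.0003  0.0191] z [0.1454 0.1502 0.1539 0.1574 0.1649]
 pin 37 -0.0885 -0.0004 0.1636
scene tie 155 [ 0.56045964 -0.20048898  0.11575002] [-0.00783569  0.01090673  0.01776256]
```

```bash
cat >> h.py <<'E'
def quat(yaw,s):  # tool down, jaw axis along direction yaw
    a=(yaw+s*np.pi/2)/2; return np.array([0,np.cos(a),np.sin(a),0])
PAD=(0.4886,0.2300,-0.2448); BR=(0.553,-0.2016,0.330); FLOOR=0.1335
E
python3 - <<'E'
from h import *
for s in (1,-1):
    for (x,y,w),z in ((PAD,.2),(PAD,.077),(BR,.25),(BR,.18)):
        q=kin.inverse_kinematics([x,y,z],quat(w,s)); print(s,z,None if q is None else np.round(q,3))
print(env.get_state()['time'], env.nose_length)
E
```

```text
1 0.2 [ 0.228  0.604 -1.035  1.924  0.629  0.98  -1.347]
1 0.077 [-0.029  0.686 -0.68   1.994  0.67   0.697 -1.378]
1 0.25 [ 0.592  0.431 -0.45   1.797  0.223  0.964  0.38 ]
1 0.18 [ 0.582  0.519 -0.443  1.849  0.291  0.837  0.324]
-1 0.2 [ 0.313  0.693 -1.185  1.92   0.746  1.06   1.7  ]
-1 0.077 [ 0.296  0.974 -1.197  1.975  1.094  1.048  1.463]
-1 0.25 [ 0.113  0.394  0.168  1.831 -0.081  0.923 -2.495]
-1 0.18 [ 0.093  0.486  0.197  1.884 -0.13   0.784 -2.452]
0.1 0.0726
```

Measured pad (0.489, 0.230) with yaw -0.245, and bracket (0.553, -0.202) with yaw 0.330 and floor at about 0.133. These match the given sizes: 26 mm tie bar, ±50 mm slot ends and 206 mm length. Next I go to the pad.

Run:
```python
from h import *
x,y,w=PAD
env.reach([x,y,.26],quat(w,1)); print(env.get_state()['time'])
env.movel([x,y,.12],velocity=.2)
im,d=camera('top'); cv2.imwrite('pics/top1.png',cv2.resize(im[120:260,150:290],None,fx=4,fy=4,interpolation=cv2.INTER_CUBIC)); 
im,d=camera('scene'); cv2.imwrite('pics/scene1.png',cv2.resize(im[200:340,300:460],None,fx=4,fy=4,interpolation=cv2.INTER_CUBIC))
s=env.get_state(); print(s['time'],s['tcp_pos'],s['force'],s['qpos'])
```

```text
3.1417
4.0917 [0.48938177 0.23056716 0.12137428] [ 0.3135059   0.22100442 -1.07459048] [ 0.10248989  0.67109823 -0.86190444  1.9726151   0.70039226  0.82263864
 -1.40192128]
```

View pics/top1.png

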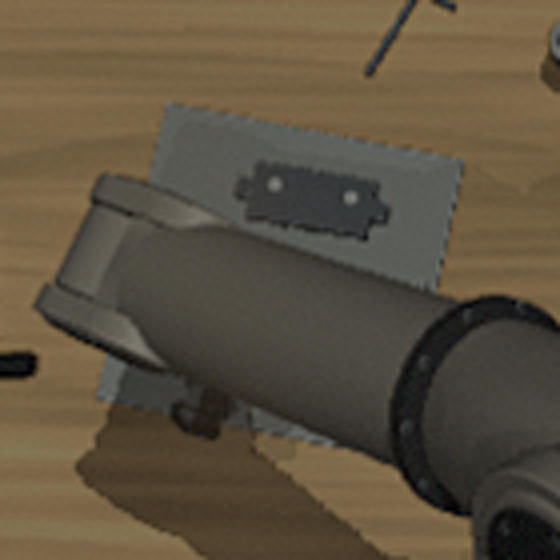

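View pics/scene1.png

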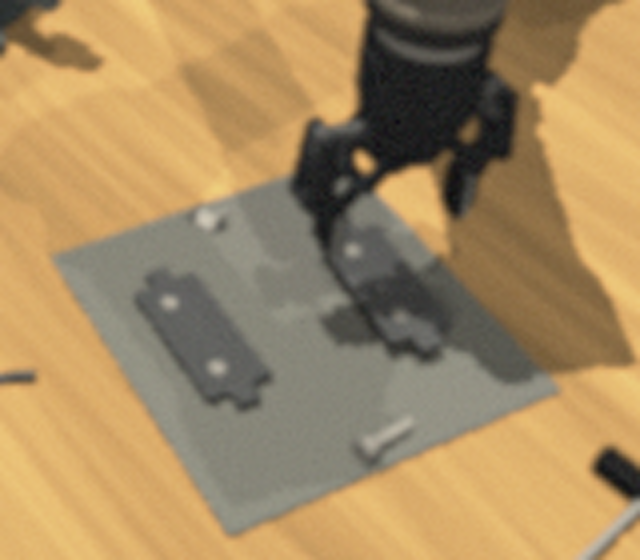

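The arm hides the pad in the top view, but the scene crop shows the open jaws straddling it across its width, fingers at (325,190) and (465,190). I'll descend and grip.

Run:
```python
from h import *
x,y,w=PAD
print(env.movel([x,y,.077],velocity=.06,stop_force=8))
s=env.get_state(); print(s['time'],s['tcp_pos'],s['force'],s['torque'])
env.grip(.03,20); s=env.get_state(); print(s['time'],s['opening'],s['tcp_pos'],s['force'],s['torque'])
env.grip(.03,90); s=env.get_state(); print(s['time'],s['opening'],s['force'])
x,y,z=s['tcp_pos']
env.movel([x,y,.20],velocity=.12)
s=env.get_state(); print(s['time'],s['opening'],s['tcp_pos'],s['force'],s['torque'])
im,d=camera('scene'); cv2.imwrite('pics/scene2.png',cv2.resize(im[170:310,300:440],None,fx=4,fy=4,interpolation=cv2.INTER_CUBIC)); np.savez('scene2.npz',im=im,d=d)
```

```text
False
4.9583 [0.48871007 0.23024598 0.07715508] [-0.08556116  1.32552503  0.5148541 ] [0.01679388 0.02051808 0.02192754]
5.4 0.04530002324885406 [0.48884841 0.23006685 0.07739961] [-0.3192532  -0.52205223  4.28513275] [-0.2311222   0.01009002 -0.036662  ]
5.6167 0.043453139796776695 [-1.04498147 -1.28070595 10.89185448]
6.7917 0.04293139221043762 [0.48856815 0.22981596 0.19919558] [-0.45614987  0.13389607 -1.96648741] [-0.0617068  -0.02313672 -0.04083065]
```

View pics/scene2.png

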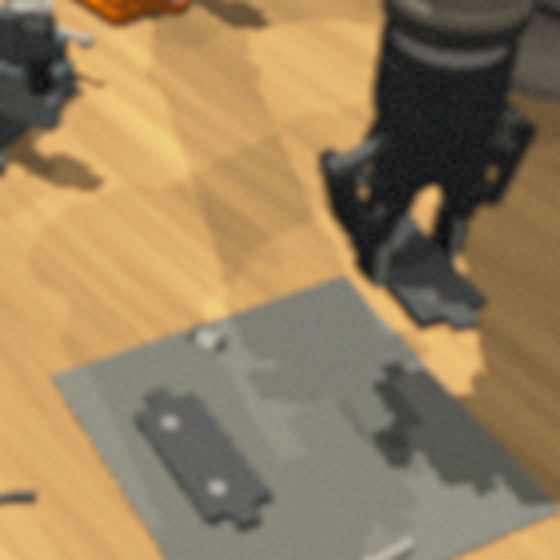

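The pad is held level across the jaws and lifted, and its mat spot is empty. I'll carry it above the bracket and check alignment there.

Run:
```python
from h import *
x,y,w=PAD
env.movel([x,y,.28],velocity=.15)
x,y,w=BR
env.reach([x,y,.29],quat(w,1))
env.movel([x,y,.245],velocity=.08)
env.dwell(.2)
for n in ('top','scene'):
    im,d=camera(n); np.savez(f'{n}3.npz',im=im,d=d)
    a,b,c,e=(300,410,140,230) if n=='top' else (235,345,110,210)
    cv2.imwrite(f'pics/{n}3.png',cv2.resize(im[c:e,a:b],None,fx=6,fy=6,interpolation=cv2.INTER_CUBIC))
s=env.get_state(); print(s['time'],s['opening'],s['tcp_pos'],s['orientation'],quat(w,1),s['force'],s['torque'])
```

```text
10.15 0.04400323622147436 [ 0.55317379 -0.20165348  0.24539739] [3.49983061e-04 5.81421173e-01 8.13602662e-01 6.84816539e-05] [0.         0.58135917 0.81364705 0.        ] [-0.09546629 -0.57848873 -2.36295044] [ 0.04476068 -0.06175049  0.03692899]
```

View pics/top3.png

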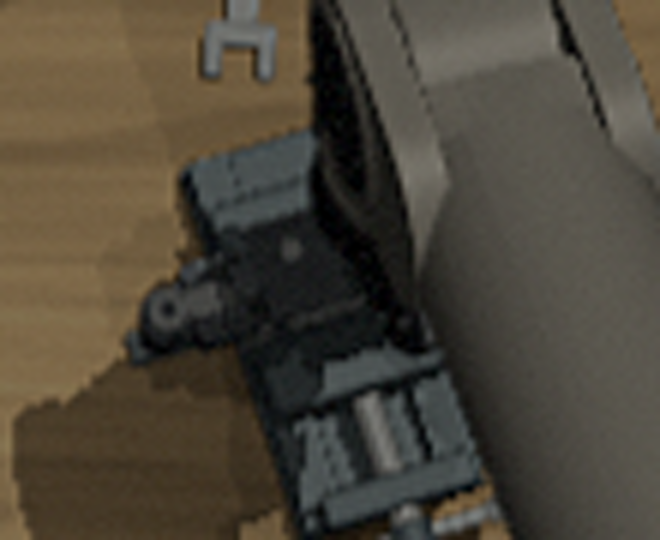

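View pics/scene3.png

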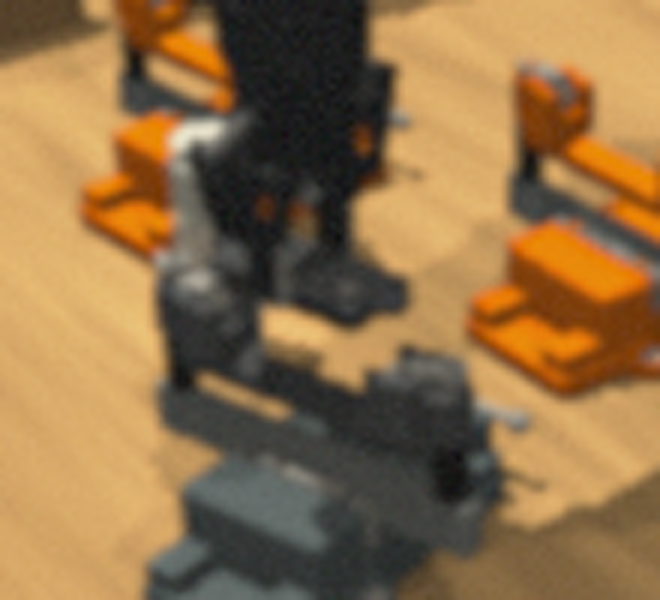

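In the top crop the +y half of the pad is visible around (290,270), with its ear toward the pin at (170,308). The arm hides the rest. I'll use the depth of that half to check the pad against the bracket.

Run:
```python
from h import *
z=np.load('top3.npz'); W=cloud('top',z['d']); x,y,w=BR
yv=np.array([-np.sin(w),np.cos(w)]); xv=np.array([np.cos(w),np.sin(w)])
Q=W[...,:2]-[x,y]; xx=Q@xv*1000; yy=Q@yv*1000; Z=W[...,2]*1000
k=(Z>178)&(Z<200)&(yy>0)&(yy<70)&(abs(xx)<32)
print('n',k.sum(),'z',np.median(Z[k]))
for a in range(0,70,5):
    s=k&(yy>=a)&(yy<a+5)
    if s.sum(): print(a,s.sum(),xx[s].min().round(1),xx[s].max().round(1),np.median(Z[s]).round(1))
print('ear end',np.sort(yy[k])[-6:].round(1))
v,u=np.where(k); print(u.min(),u.max(),v.min(),v.max())
g=np.where(k,255,0).astype(np.uint8)[140:230,300:410]
cv2.imwrite('pics/m3.png',cv2.resize(g,None,fx=6,fy=6,interpolation=cv2.INTER_NEAREST))
cl=cv2.convertScaleAbs(z['im'][165:215,318:372],alpha=2.2)
# overlay predicted outline
from fit import padsil
o=project('top',padsil(x,y,w,.187)); 
cl=cv2.resize(cl,None,fx=10,fy=10,interpolation=cv2.INTER_CUBIC)
cv2.polylines(cl,[np.round((o-[318,165]+.5)*10).astype(np.int32)],True,(0,255,255),1)
cv2.imwrite('pics/ov3.png',cl)
```

```text
n 267 z 188.41121554064208
5 10 -28.8 -8.0 187.6
10 15 -21.5 -1.4 189.1
15 30 -23.8 21.0 188.6
20 30 -22.5 22.4 187.1
25 30 -22.8 22.3 188.9
30 30 -22.9 21.6 189.2
35 31 -21.4 23.5 189.4
40 30 -22.7 20.3 188.3
45 31 -22.0 22.7 188.3
50 13 -14.8 7.4 187.8
55 11 -7.9 8.2 187.4
60 6 -6.8 6.6 184.9
ear end [60.1 60.6 61.  61.1 61.4 61.6]
338 361 174 192
```

View pics/ov3.png

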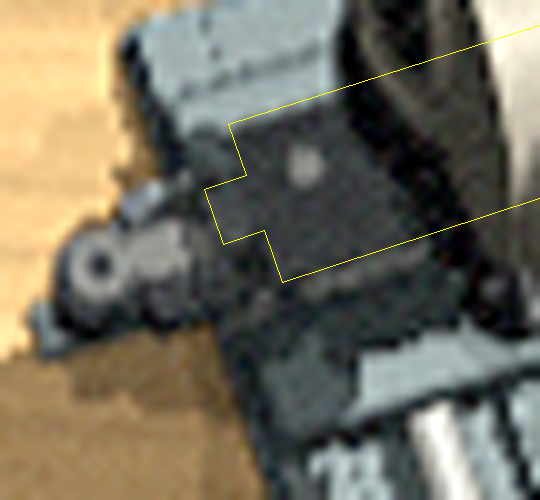

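The yellow predicted outline lies on the visible half within about 1 mm: x offset about -0.2 mm, y about +0.8 mm. I'll shift y slightly and go down by feel.

```bash
cat > down.py <<'E'
import sys
from h import *
z0,z1,step,lim,vel=map(float,sys.argv[1:6])
x,y,w=BR; yv=np.array([-np.sin(w),np.cos(w)]); xv=np.array([np.cos(w),np.sin(w)])
px,py=np.array([x,y])-yv*0.0007
s=env.get_state(); 
z=z0; 
while True:
    env.movel([px,py,z],velocity=vel,stop_force=12)
    s=env.get_state(); f=s['force']; b=f[2]+2.4
    print('%.2f cmd %.4f z %.4f  Fz %.1f Fx\' %.1f Fy\' %.1f  T %s op %.4f'%(s['time'],z,s['tcp_pos'][2],b,f[:2]@xv,f[:2]@yv,np.round([s['torque'][:2]@xv,s['torque'][:2]@yv],2),s['opening']))
    if b>lim or z<=z1+1e-6: break
    z-=step
E
python3 down.py 0.220 0.200 0.002 7 0.03
```

```text
11.13 cmd 0.2200 z 0.2202  Fz -0.2 Fx' -0.1 Fy' -0.3  T [-0.02  0.02] op 0.0431
11.38 cmd 0.2180 z 0.2179  Fz 0.0 Fx' -0.3 Fy' 0.1  T [-0.04 -0.05] op 0.0431
11.63 cmd 0.2160 z 0.2158  Fz 0.0 Fx' 0.6 Fy' 0.3  T [-0.04  0.01] op 0.0431
11.88 cmd 0.2140 z 0.2140  Fz 0.2 Fx' 0.6 Fy' -0.4  T [-0.13 -0.18] op 0.0430
12.13 cmd 0.2120 z 0.2122  Fz 1.9 Fx' 0.0 Fy' -2.2  T [-0.31 -0.16] op 0.0430
12.38 cmd 0.2100 z 0.2102  Fz 2.9 Fx' 0.2 Fy' -2.9  T [-0.43 -0.24] op 0.0433
12.63 cmd 0.2080 z 0.2081  Fz 2.5 Fx' 1.4 Fy' -3.5  T [-0.63 -0.33] op 0.0433
12.88 cmd 0.2060 z 0.2060  Fz 2.4 Fx' 3.1 Fy' -3.7  T [-0.69 -0.44] op 0.0430
13.13 cmd 0.2040 z 0.2040  Fz 3.8 Fx' 2.8 Fy' -5.3  T [-0.78 -0.51] op 0.0437
13.38 cmd 0.2020 z 0.2019  Fz 4.5 Fx' 2.9 Fy' -4.1  T [-0.69 -0.46] op 0.0428
13.63 cmd 0.2000 z 0.1998  Fz 3.8 Fx' 3.3 Fy' -5.6  T [-0.67 -0.54] op 0.0432
```

Contact started at an ear height of about 0.148 m, below the wall tops, so the ears are at the leaf lead-ins. The side load is about -5 N in y and +3 N in x, so I'll shift that way to relieve it.

Run:
```python
from h import *
x,y,w=BR; yv=np.array([-np.sin(w),np.cos(w)]); xv=np.array([np.cos(w),np.sin(w)])
p0=np.array([x,y])
for dx,dy in ((0,-.0012),(0.0005,-.0017),(.0008,-.0022)):
    p=p0+xv*dx+yv*dy
    env.movel([p[0],p[1],.200],velocity=.02,stop_force=10); env.dwell(.1)
    s=env.get_state(); f=s['force']; d=s['tcp_pos'][:2]-p0
    print(dx,dy,'act',(d@xv*1e3).round(2),(d@yv*1e3).round(2),'Fz %.1f Fx %.1f Fy %.1f'%(f[2]+2.4,f[:2]@xv,f[:2]@yv),np.round([s['torque'][:2]@xv,s['torque'][:2]@yv],2))
for n in ('top','scene'):
    im,d=camera(n); np.savez(f'{n}4.npz',im=im,d=d)
    a,b,c,e=(310,385,155,215) if n=='top' else (255,325,145,205)
    cv2.imwrite(f'pics/{n}4.png',cv2.convertScaleAbs(cv2.resize(im[c:e,a:b],None,fx=9,fy=9,interpolation=cv2.INTER_CUBIC),alpha=1.7))
```

```text
0 -0.0012 act 0.12 -0.93 Fz 3.5 Fx 2.1 Fy -2.3 [-0.37 -0.66]
0.0005 -0.0017 act 0.28 -1.21 Fz 4.3 Fx 1.0 Fy -1.4 [ 0.07 -0.14]
0.0008 -0.0022 act 0.39 -1.81 Fz 4.4 Fx -1.7 Fy 0.5 [0.42 0.2 ]
```

View pics/top4.png

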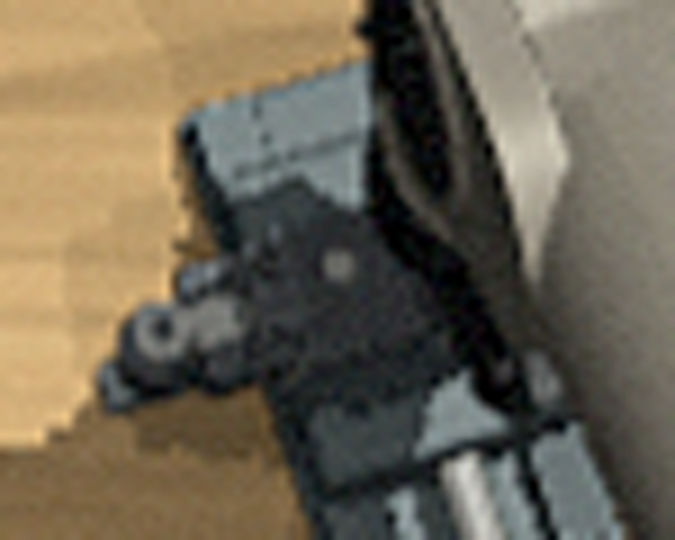

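View pics/scene4.png

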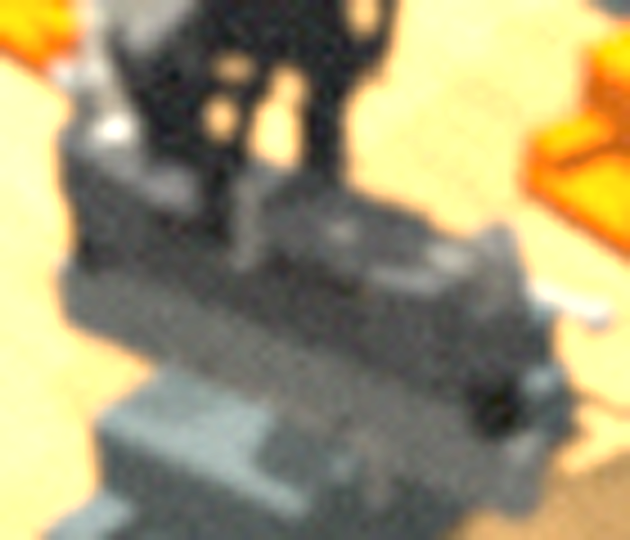

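Side loads are now under 2 N, and the pad sits between the two towers (scene crop, about (350,235)). I'll continue down.

```bash
sed -i 's/^px,py=.*/px,py=np.array([x,y])+xv*0.0006-yv*0.0020/' down.py; python3 down.py 0.198 0.160 0.0015 17 0.03
```

```text
15.03 cmd 0.1980 z 0.1978  Fz 3.3 Fx' -1.3 Fy' 1.5  T [0.3  0.23] op 0.0429
15.28 cmd 0.1965 z 0.1964  Fz 5.2 Fx' -1.4 Fy' 1.4  T [0.31 0.27] op 0.0430
15.53 cmd 0.1950 z 0.1949  Fz 5.6 Fx' -2.1 Fy' 1.2  T [0.27 0.37] op 0.0432
15.78 cmd 0.1935 z 0.1935  Fz 5.0 Fx' -1.9 Fy' -0.1  T [0.27 0.35] op 0.0430
16.03 cmd 0.1920 z 0.1920  Fz 6.3 Fx' -0.9 Fy' 0.7  T [0.27 0.35] op 0.0434
16.28 cmd 0.1905 z 0.1906  Fz 6.5 Fx' -1.2 Fy' 0.1  T [0.28 0.35] op 0.0431
16.53 cmd 0.1890 z 0.1891  Fz 7.1 Fx' -2.3 Fy' -0.1  T [0.26 0.36] op 0.0434
16.78 cmd 0.1875 z 0.1876  Fz 8.2 Fx' -1.3 Fy' 1.1  T [0.17 0.41] op 0.0433
17.03 cmd 0.1860 z 0.1866  Fz 9.0 Fx' -1.9 Fy' 0.3  T [0.13 0.46] op 0.0433
17.28 cmd 0.1845 z 0.1850  Fz 8.2 Fx' 0.2 Fy' 0.3  T [0.2  0.06] op 0.0432
17.53 cmd 0.1830 z 0.1834  Fz 6.0 Fx' 2.3 Fy' -0.4  T [-0.03 -0.49] op 0.0431
17.78 cmd 0.1815 z 0.1817  Fz 4.6 Fx' 3.8 Fy' -0.3  T [-0.11 -0.77] op 0.0433
18.03 cmd 0.1800 z 0.1799  Fz 5.0 Fx' 1.5 Fy' -1.7  T [-0.34 -0.38] op 0.0433
18.28 cmd 0.1785 z 0.1785  Fz 6.4 Fx' 0.7 Fy' -2.1  T [-0.48 -0.25] op 0.0432
18.53 cmd 0.1770 z 0.1772  Fz 7.6 Fx' 1.4 Fy' -2.1  T [-0.47 -0.12] op 0.0430
18.78 cmd 0.1755 z 0.1770  Fz 18.7 Fx' -2.9 Fy' -0.4  T [-0.15  0.81] op 0.0433
```

Fz dipped from 9 to 4.6 N at z = 0.184, then rose firmly at 0.177. Before pushing harder I'll check in depth whether the plate is low between the walls. Wall top minus plate top should be about 14 mm if home, and about 0–5 mm before the clips.

```bash
cat > chk.py <<'E'
import sys
from h import *
tag=sys.argv[1]
x,y,w=BR; yv=np.array([-np.sin(w),np.cos(w)]); xv=np.array([np.cos(w),np.sin(w)])
s=env.get_state(); f=s['force']; print(s['time'],s['tcp_pos'],'F',f)
for n in ('top','scene'):
    im,d=camera(n); np.savez(f'{n}{tag}.npz',im=im,d=d)
    a,b,c,e=(310,400,155,215) if n=='top' else (250,330,145,205)
    cv2.imwrite(f'pics/{n}{tag}.png',cv2.convertScaleAbs(cv2.resize(im[c:e,a:b],None,fx=8,fy=8,interpolation=cv2.INTER_CUBIC),alpha=1.7))
    W=cloud(n,d); Q=W[...,:2]-[x,y]; xx=Q@xv*1000; yy=Q@yv*1000; Z=W[...,2]*1000
    for sg in (1,-1):
        for nm,k in (('plate',(abs(xx)<20)&(sg*yy>25)&(sg*yy<46)),('ear',(abs(xx)<6)&(sg*yy>51)&(sg*yy<58)),('wall',(abs(xx)>11)&(abs(xx)<18)&(sg*yy>53)&(sg*yy<66)),('back',(abs(xx)<15)&(sg*yy>70)&(sg*yy<80)),('pin',(abs(xx)<4)&(sg*yy>86)&(sg*yy<92))):
            v=Z[k&(Z>60)&(Z<190)]
            if len(v)>3: print(n,sg,nm,len(v),np.percentile(v,[10,50,90]).round(1))
E
python3 chk.py 5
python3 - <<'E'
# same at rest
import sys; sys.path.insert(0,'.')
from h import *
x,y,w=BR; yv=np.array([-np.sin(w),np.cos(w)]); xv=np.array([np.cos(w),np.sin(w)])
for n in ('top','scene'):
    W=cloud(n,np.load(f'{n}0.npz')['d']); Q=W[...,:2]-[x,y]; xx=Q@xv*1000; yy=Q@yv*1000; Z=W[...,2]*1000
    for sg in (1,-1):
        for nm,k in (('ear',(abs(xx)<6)&(sg*yy>51)&(sg*yy<58)),('wall',(abs(xx)>11)&(abs(xx)<18)&(sg*yy>53)&(sg*yy<66)),('back',(abs(xx)<15)&(sg*yy>70)&(sg*yy<80)),('pin',(abs(xx)<4)&(sg*yy>86)&(sg*yy<92))):
            v=Z[k&(Z>60)&(Z<190)]
            if len(v)>3: print('rest',n,sg,nm,len(v),np.percentile(v,[10,50,90]).round(1))
E
```

```text
18.7833 [ 0.55424485 -0.20364988  0.17699546] F [-2.63559545 -1.31629188 16.30366229]
top 1 plate 111 [109.8 119.8 122.9]
top 1 ear 10 [117.3 119.9 124. ]
top 1 wall 23 [125.9 132.6 137.3]
top 1 back 38 [131.9 135.3 137.5]
top 1 pin 7 [146.2 163.3 166.1]
scene 1 plate 98 [ 64.3  94.9 118.8]
scene 1 wall 16 [ 68.4  85.3 129.6]
scene 1 back 35 [ 66.4 124.  133.7]
scene -1 plate 56 [ 64.1  80.7 117.6]
scene -1 wall 16 [ 66.   84.4 110.7]
scene -1 back 25 [ 64.1  77.7 133.9]
scene -1 pin 7 [136.6 159.8 162.8]
rest top 1 ear 9 [131.3 134.6 140.3]
rest top 1 wall 26 [144.5 153.4 156.3]
rest top 1 back 41 [150.5 155.4 158.3]
rest top 1 pin 6 [161.  162.7 165.4]
rest top -1 ear 13 [130.7 135.3 138.4]
rest top -1 wall 27 [149.  153.4 156.5]
rest top -1 back 39 [152.1 155.  160. ]
rest top -1 pin 6 [160.4 164.2 165.4]
rest scene 1 ear 5 [ 80.1  80.9 122.6]
rest scene 1 wall 17 [ 61.2 108.1 152.5]
rest scene 1 back 40 [ 68.   93.  153.7]
rest scene -1 ear 7 [ 80.4 132.6 142.2]
rest scene -1 wall 13 [ 85.  111.2 151.5]
rest scene -1 back 32 [ 66.1  84.3 153.7]
rest scene -1 pin 4 [150.  160.6 161.6]
```

View pics/scene5.png

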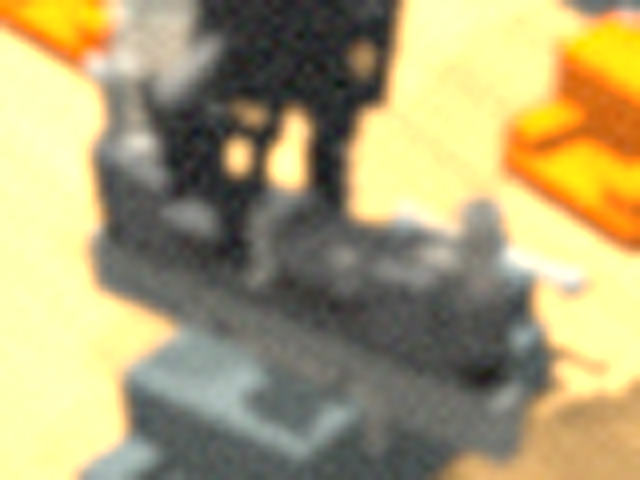

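View pics/top5.png

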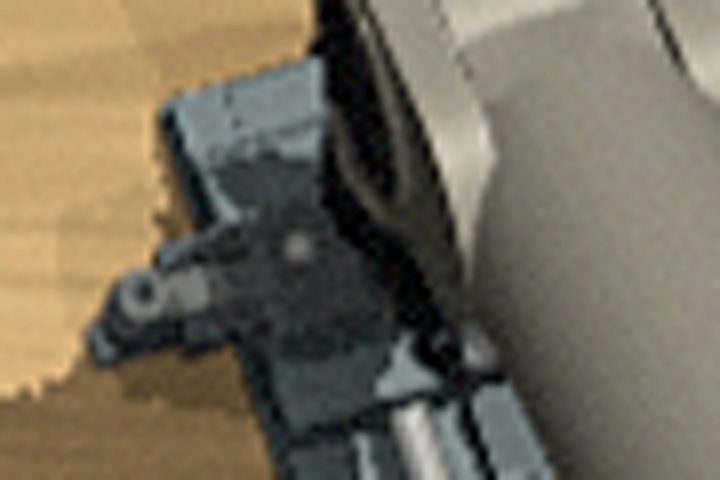

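The bracket has sunk 20.2 mm (towers 155.3 to 135.2), putting the floor at about 0.113. The ear underside is at 0.1126, and on the +y side the plate top sits 13–15 mm below the walls, so the pad reads as home. I'll give one modest confirming push, then ease off.

```bash
python3 down.py 0.1750 0.1743 0.0007 24 0.02; python3 down.py 0.1765 0.1765 0.001 60 0.03
```

```text
19.13 cmd 0.1750 z 0.1769  Fz 23.4 Fx' -5.0 Fy' -0.2  T [0.02 1.13] op 0.0433
19.38 cmd 0.1743 z 0.1769  Fz 27.9 Fx' -7.2 Fy' 0.7  T [0.15 1.56] op 0.0432
19.63 cmd 0.1765 z 0.1771  Fz 11.3 Fx' -1.2 Fy' -1.0  T [-0.31  0.26] op 0.0433
```

It is solid at 0.1769 up to 28 N, with no further give. Now I release and retract straight up.

```bash
python3 - <<'E'
from h import *
env.grip(.085); s=env.get_state(); print(s['time'],s['opening'],s['tcp_pos'],s['force'])
p=s['tcp_pos']; print(env.movel([p[0],p[1],.29],velocity=.1,stop_force=10))
env.reach([.36,-.45,.36],quat(BR[2],1))
E
python3 chk.py 6
cd pics; python3 -c "
import cv2
cv2.imwrite('b6.png',cv2.vconcat([cv2.resize(cv2.imread('top6.png'),(576,384)),cv2.resize(cv2.imread('scene6.png'),(576,432))])[:,:]) "; python3 -c "
import cv2; a=cv2.imread('pics/b6.png'); cv2.imwrite('pics/b6.png',cv2.resize(a,None,fx=.73,fy=.73))"
```

```text
20.125 0.08494428625211069 [ 0.5539565  -0.20319436  0.17618545] [ 0.24592856  0.31824665 -0.36171318]
False
22.6333 [ 0.36108907 -0.44862742  0.35988796] F [ 0.00871831 -0.40070433 -0.05938826]
top 1 plate 114 [ 69.7 128.6 133. ]
top 1 ear 10 [125.4 129.2 132.1]
top 1 wall 27 [127.5 141.5 146.2]
top 1 back 36 [140.2 143.4 148. ]
top 1 pin 7 [159.  161.6 164.6]
top -1 plate 110 [124.5 128.9 132.8]
top -1 ear 9 [125.9 127.3 130.8]
top -1 wall 22 [139.8 142.7 146.3]
top -1 back 36 [140.  144.  147.3]
top -1 pin 8 [142.  161.7 166.8]
scene 1 plate 113 [ 64.1 100.7 127.6]
scene 1 wall 13 [ 63.2  76.4 100.1]
scene 1 back 39 [ 66.5  81.1 142.4]
scene -1 plate 104 [ 65.4 102.7 128.3]
scene -1 ear 8 [ 81.  128.1 133.1]
scene -1 wall 18 [ 72.9  96.5 141. ]
scene -1 back 30 [ 66.7  93.6 142.4]
scene -1 pin 4 [144.  156.3 162.4]
```

View pics/b6.png

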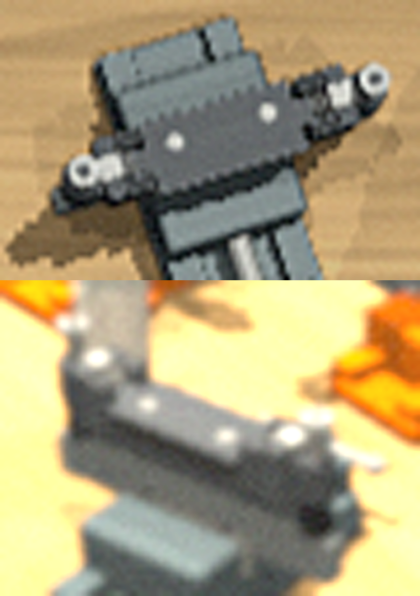

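Both ears lie low between their walls: plate top 128.7, against an expected 129.3 for the sunk bracket. I'll do a final check on plane, yaw and centring.

Run:
```python
from h import *
x,y,w=BR; yv=np.array([-np.sin(w),np.cos(w)]); xv=np.array([np.cos(w),np.sin(w)])
W=cloud('top',np.load('top6.npz')['d']); Q=W[...,:2]-[x,y]; xx=Q@xv; yy=Q@yv; Z=W[...,2]
k=(abs(xx)<.020)&(abs(yy)<.046)&(abs(Z-.1287)<.01)
c,*_=np.linalg.lstsq(np.c_[xx[k],yy[k],np.ones(k.sum())],Z[k],rcond=None); print(k.sum(),'tilt x,y',c[:2].round(4),'z0',c[2].round(4))
m=(abs(xx)<.032)&(abs(yy)<.046)&(abs(Z-.1287)<.012)
A=[]
for a in np.arange(-45,45,6)/1000:
    s=m&(yy>=a)&(yy<a+.006); A.append((a+.003,xx[s].min(),xx[s].max()))
A=np.array(A); mid=(A[:,1]+A[:,2])/2; print('width',np.median(A[:,2]-A[:,1]),'mid x,yaw',np.polyfit(A[:,0],mid,1)[::-1].round(4))
# y ends of plate via corners |x| 12..22 hidden among walls; rivet heads centroid
im=np.load('top6.npz')['im'].mean(2)
r=(im>130)&(abs(xx)<.02)&(abs(yy)<.045); n,l,st,ce=cv2.connectedComponentsWithStats(r.astype(np.uint8))
for i in range(1,n):
    P=onplane('top',[ce[i]],.1277)[0,:2]-[x,y]; print(st[i,4],(P@xv*1e3).round(1),(P@yv*1e3).round(1))
im,d=camera('top'); im0=np.load('top0.npz')['im']; print('mat diff', [round(float(np.abs(im[a:b,c:e].astype(int)-im0[a:b,c:e]).mean()),1) for a,b,c,e in ((155,185,200,255),(170,195,178,194),(180,205,244,262))])
s=env.get_state(); print(s['time'],s['force'])
```

```text
442 tilt x,y [ 0.0093 -0.0051] z0 0.1293
width 0.044411803078353296 mid x,yaw [-0.0003  0.008 ]
2 4.9 -31.2
2 4.2 28.1
mat diff [1.9, 1.9, 1.9]
22.7833 [-0.84036698  0.09514493 -0.44459028]
```

```bash
python3 -c "
from h import *
job.job_done(); print(env.get_state()['time'])"
```

```text
the job is handed in; nothing more can be done
the job is handed in; nothing more can be done
```

The new pad is seated in the bracket of the grey vise, lining down and released, and I handed the job in at about 23 s of the 58 s allowed. No verdict was reported.

I took the thick-lined pad, the one standing 16 mm above the mat, gripped it across its width and lowered it into the slots by feel. After easing off the side load I pushed until it stopped. The bracket sank about 20 mm, and the pad stayed solid at up to 28 N. Then I let go and backed the arm well clear.

**Last checks:**
- **Height:** the plate top was at 129.3 mm, which is where it should be with the ears on the slot floors. The depth readings over the two ears were 129.2 and 127.3 mm, with a few mm of noise.
- **Level:** tilt was at most 0.01 rad (limit 0.04).
- **Alignment:** yaw was off by about 0.008 rad (limit 0.06). The pad's middle was about 0.3 mm off in x and about 1.5 mm off in y, the y figure from a coarse rivet reading (limit 4 mm).
- **Bystanders:** the mat area, with the worn pad, bolt and spare clip, was unchanged. I did not re-check the other bystanders.

**Disagreements:**
- **Clip force:** the force dip I took for the clips giving came at only about 9 N, below the 10–20 N you quoted. For that reason I judged it home from the depth, the solid stop and the post-release pictures.
- **Camera offset:** the scene camera placed the pad about 5 mm from where the top camera did, probably because it also sees the pad's sides. I used the top camera, and the fit agreed with it to within about 2 mm.

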